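# Fetch the red parcel from the sliding-door hold case and put it on the scale

### The arm

A 6-joint arm with a two-finger parallel gripper is mounted at the origin on the work surface. World frame = base frame: x ahead of the robot, y to its left, z up, the work surface at z = 0. Lengths are in m, angles in rad, forces in N, time in s.
With the tool pointing down it reaches from about 0.325 to 0.875 m from the base axis. Payload 4.4 kg.
Tool frame: the origin (TCP) lies on the front face of the gripper's body, between the roots of the fingers; the fingertips stand 73 mm ahead of it and the grasp point (between the pads) lies 54 mm ahead of it; z points along the fingers, y is the line along which they close (so a half turn about z gives the same grasp; the last joint's range is limited). The gripper opens to 85 mm and grips with 20 to 120 N. Pads are 22 mm wide; open, the fingers measure 114 mm over their backs; the gripper's body (76 mm by 85 mm) begins 54 mm behind the grasp point. The pads swing forward as they close: fully open they stand 13 mm farther back than shut.
Start: joints at [1.02, 0.207, 1.542, -0, 1.393, -0.15], TCP at [0.224, 0.529, 0.304] pointing down, gripper open.
Joint ranges: [-2.73, 2.73], [-0.86, 2.22], [0.23, 2.46], [-1.11, 4.25], [0.08, 2.63], [-2.82, 2.82]. Speed limits (rad/s): [2.79, 2.79, 3.14, 3.14, 3.14, 3.14].

### API

Orientations are given as a unit quaternion [x, y, z, w].
In Python, from cell import telemetry, viewer, job gives the robot as it stands.
- The arm moves only by the tool arm_command, never from a script. Its argument "motion" is a list of rows, each a list of 6 numbers: the shift along the tool's x, y, z in cm, then the turn, a rotation vector about the tool's x, y, z in degrees. In form: [[dx, dy, dz, wx, wy, wz], ...]. A call has 1 to 10 rows; each row is the pose to reach, as a shift and turn from the pose commanded when the call began, along the tool's axes at that moment; what a row does not reach only later rows make up. A row lasts 1/12 s, in which the tool goes at most 41.7 mm and 7.16 degrees, less where a joint would pass 70% of its speed; a pose out of reach is approached as far as the arm can. A call with a gripper value outside its range is refused whole. "gripper" is the finger opening in cm, from 0 to 8.54, set as the call begins (left out, the last holds). The fingers move at their own pace and stop on an object; the grip force is fixed at half the most. Time passes only in rows, so rows that repeat a pose let the fingers close. It gives the time, the measured TCP pose, the force, the opening and the grip force at its end, in the units of the state.
- telemetry.read_state(): the state, without advancing time (a new reading comes with each control period).
- viewer.grab_frame(name): name is "scene" or "side" or "wrist"; returns the picture (480x640x3 uint8, red, green, blue); there is no depth.
- viewer.camera_info(name): a dict with "fx", "fy", "cx", "cy" (pixels), "dist_coeffs" ([k1, k2, p1, p2, k3] as OpenCV has them; the pictures are not rectified), "T" (4x4, takes a point from camera to world coordinates). Camera axes: x right, y down, z forward; pixel columns grow to the right and rows downward; lengths in m; the calibration is good to about 2 mm. A picture is of the moment at which its call begins: read the wrist's pose just before it. camera_info takes no time and is no camera call; for the wrist camera it gives the pose at the moment of the call.
- job.job_done(): hands the job in; it is judged then, once.
The state is a dict: "t": time; "joints": joint angles; "qd": joint speeds; "joint_torque": joint torques, N m; "tool_pos": TCP position; "tcp_rot": TCP orientation; "force": force on the tool from outside, world axes, zero at the start; "moment": the same for the moment, N m; "gripper_width": finger opening in m; "gripper_force": force on a finger pad.
Only numpy, scipy, OpenCV 4.12 (cv2) and the standard library are available. Lean on these libraries where they do the work, as an engineer would, in place of code of your own. Each camera call takes 0.05 s, during which the arm holds its last target. There are 200 camera calls.

### The job

Slide the door above the red parcel all the way open, past the other door, and lift the red parcel out of the case. Set it down without dropping it, the same way up, in the middle of the scale's plate, then slide that door fully shut again. Leave the brown parcel in the case and the tape dispenser, pen pot and mailer box on the counter where they are.

Things in the scene. Friction and masses are not known exactly. Their poses are not given: they have to be found in the camera images.
- case: Low blue case, fixed, 240 (x) x 412 (y) x 110 mm high, origin under its centre, y along its length. Floor 8 mm thick; a 12 mm divider at y = 0 parts a left bay (y 6 to 196 mm) from a right bay (y -6 to -196), each open over x -108 to 108. One bay holds the red parcel, the other the brown, either way round. Its top is two clear panes sliding along y. End walls 86 mm high, long walls 110 mm.
- left_door (a joint): Opening in m of the flat clear door over the case's +y bay: 0 shut, 0.155 fully open, opening towards -y; starts up to 10 mm ajar. Lower track: pane from 88 to 94 mm above the counter, 222 mm long. About 2 N of friction; stays where left. Fully open it uncovers y 51 to 196 mm of its bay; it passes under the right door, and opens fully only with that one less than about 15 mm open.
- right_door (a joint): Opening in m of the flat clear door over the case's -y bay: 0 shut, 0.155 fully open, opening towards +y; starts up to 10 mm ajar. Upper track: pane from 104 to 110 mm above the counter, 222 mm long. About 2 N of friction; stays where left. Fully open it uncovers y -51 to -196 mm of its bay; it passes over the left door, and opens fully only with that one less than about 15 mm open.
- left_handle (a point): Middle of the top of the left door's handle: a yellow upright bar 55 mm (case x) by 14 mm (case y), near the door's outer end: at case x = -75 mm, and y = 197 mm when shut. Its top is 140 mm above the counter, 30 mm above the upper pane. It can be pushed from either side or pinched from above. Moves with the door; axes as the case's.
- right_handle (a point): Middle of the top of the right door's handle: a yellow upright bar 55 mm (case x) by 14 mm (case y), near the door's outer end: at case x = -75 mm, and y = -197 mm when shut. Its top is 140 mm above the counter, 30 mm above its pane. It can be pushed from either side or pinched from above. Moves with the door; axes as the case's.
- red_parcel_center (a point): Centre of the loose red parcel with yellow tape, a rigid box 120 (its x) x 52 (its y) x 70 mm high, about 0.2 to 0.4 kg, standing on the floor of the case. Origin at mid-height; z up.
- brown_parcel_center (a point): Centre of the loose brown cardboard parcel, 110 (its x) x 56 (its y) x 64 mm high, in the other bay. To be left alone.
- scale_plate (a point): Centre of the top of the steel plate of the counter scale, 210 (x) x 200 mm (y), 40 mm above the counter; fixed. A white display, 45 mm high, stands beyond its +x edge. The parcel's yaw on the plate does not matter.
- tape_dispenser: Blue desktop tape dispenser 75 (x) x 150 (y) x 102 mm high, origin under its centre, beyond the work. To be left alone.
- pen_pot: Black pen pot 74 mm across, 100 mm high, with pens standing up to 150 mm; origin under its centre. To be left alone.
- mailer_box: Flat brown mailer box 90 (x) x 150 (y) x 50 mm high, origin under its centre. To be left alone.

How it is judged:
By the outcome, as a careful person would: the job done as asked, in the order asked, and still so for the second after the job is handed in, with the robot touching nothing.
It also fails if it takes over 64 s, if anything falls off the work surface, if the arm or the gripper's body presses on something with over 40 N, if the wrist force passes 120 N, or if a joint passes its speed limit or range.

## Working session

There is one attempt and no reset: what is moved stays moved. The work goes in short steps, Python scripts to look and compute and a tool call to move; the robot and the scene stay as the last step left them, time stands still between calls to the robot, and variables do not carry over. Pictures are saved under pics/ and viewed, at most 10 in all, crops included, and the job is handed in when it is done.

Besides the shell and the picture viewer there is one more tool, called after "Request:" as name([rows], argument=value, ...), one row to a line, values as JSON. arm_command: Moves the arm, as the interface text tells. Its arguments: {"type":"object","properties":{"motion":{"type":"array","items":{"type":"array","items":{"type":"number"}}},"gripper":{"type":"number"}},"required":["motion"]}

```bash
mkdir -p pics
python3 - <<'E'
from cell import telemetry, viewer
import cv2,numpy as np
for n in ("scene","side"):
    im=viewer.grab_frame(n); cv2.imwrite(f"pics/{n}0.png",im[:,:,::-1])
    c=viewer.camera_info(n); print(n,[round(c[k],1) for k in("fx","fy","cx","cy")],c["dist_coeffs"],np.round(c["T"],3).tolist())
s=telemetry.read_state(); print(s["tool_pos"],s["tcp_rot"])
E
```

```text
scene [503.8, 503.8, 317.7, 240.4] [0.04054891 0.         0.         0.         0.        ] [[0.26, 0.718, -0.645, 1.295], [0.966, -0.185, 0.183, -0.197], [0.012, -0.671, -0.742, 0.902], [0.0, 0.0, 0.0, 1.0]]
side [547.6, 547.6, 321.0, 245.2] [-0.14600999  0.          0.          0.          0.        ] [[0.951, -0.192, 0.242, 0.318], [-0.309, -0.562, 0.767, -0.978], [-0.012, -0.804, -0.594, 0.848], [0.0, 0.0, 0.0, 1.0]]
[0.22405752 0.52895568 0.30279227] [ 1.99057823e-01  9.79987162e-01 -1.00599842e-03 -3.65478542e-04]
```

View pics/scene0.png

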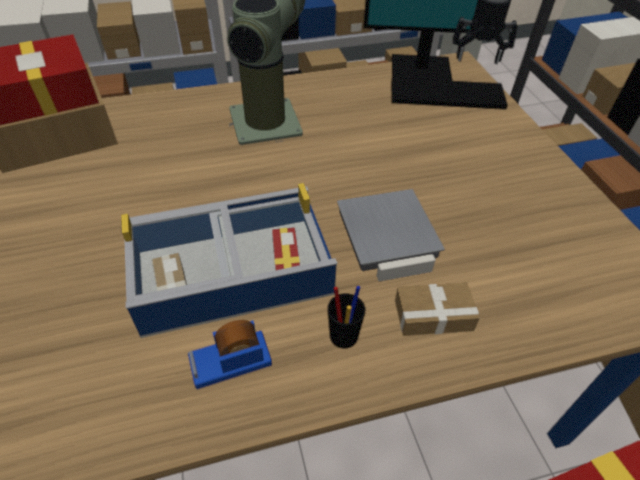

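View pics/side0.png

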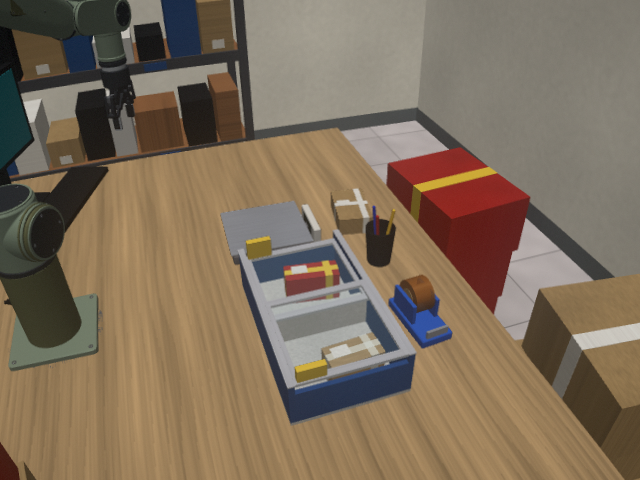

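The scene view shows the red parcel at (286,250) in the +y bay, with the left handle at (304,198) and the right handle at (127,227). The scale is at (390,228) and the pen pot at (346,320). In the side view the left handle is at (259,248) and the right at (311,371).

```bash
cat > h.py <<'E'
import cv2,numpy as np
from cell import telemetry, viewer
from scipy.spatial.transform import Rotation as R
def ray(c,p):
    K=np.array([[c["fx"],0,c["cx"]],[0,c["fy"],c["cy"]],[0,0,1.]])
    u=cv2.undistortPoints(np.array(p,float).reshape(-1,1,2),K,np.array(c["dist_coeffs"],float))[:,0]
    T=np.array(c["T"]); d=np.c_[u,np.ones(len(u))]@T[:3,:3].T
    return T[:3,3],d
def plane(c,p,z):
    o,d=ray(c,p); return o+d*((z-o[2])/d[:,2])[:,None]
def tri(c1,p1,c2,p2):
    o1,d1=ray(c1,[p1]);o2,d2=ray(c2,[p2]);d1=d1[0];d2=d2[0]
    s=np.linalg.lstsq(np.c_[d1,-d2],o2-o1,rcond=None)[0]
    a=o1+s[0]*d1;b=o2+s[1]*d2; return (a+b)/2,np.linalg.norm(a-b)
def blobs(im,lo,hi,amin=40):
    m=cv2.inRange(cv2.cvtColor(im,cv2.COLOR_RGB2HSV),lo,hi)
    n,l,st,ce=cv2.connectedComponentsWithStats(m)
    return [(int(st[i,4]),ce[i].round(1),st[i,:4],l==i) for i in range(1,n) if st[i,4]>=amin]
def local(p):  # world -> tool axes shift in cm
    s=telemetry.read_state(); return R.from_quat(s["tcp_rot"]).inv().apply(np.array(p)-s["tool_pos"])*100
E
python3 - <<'E'
from h import *
import cv2
I={n:cv2.imread(f"pics/{n}0.png")[:,:,::-1].copy() for n in("scene","side")}
C={n:viewer.camera_info(n) for n in I}
for n in I:
    print(n,"yellow",[(b[0],b[1].tolist(),b[2].tolist()) for b in blobs(I[n],(20,130,120),(32,255,255),30)])
    print(n,"red",[(b[0],b[1].tolist(),b[2].tolist()) for b in blobs(I[n],(172,140,60),(180,255,255))+blobs(I[n],(0,170,60),(6,255,255))])
L=tri(C["scene"],(304,198),C["side"],(259,248));Rr=tri(C["scene"],(127,227),C["side"],(311,371));print(L,Rr)
print("case",plane(C["scene"],[(137,305),(333,263),(303,190),(127,213)],.11).round(3).tolist())
print("plate",plane(C["scene"],[(339,206),(410,192),(441,240),(367,264)],.04).round(3).tolist())
print("plate side",plane(C["side"],[(221,211),(299,204),(318,240),(238,257)],.04).round(3).tolist())
E
```

```text
scene yellow [(139, [26.4, 47.0], [19, 41, 15, 13]), (136, [33.6, 73.9], [27, 68, 15, 12]), (116, [303.4, 191.3], [298, 183, 12, 17]), (140, [124.4, 223.1], [121, 214, 8, 20]), (240, [286.4, 257.5], [275, 245, 24, 23]), (680, [611.2, 467.5], [592, 452, 42, 28])]
scene red [(2656, [64.7, 71.8], [33, 35, 65, 77]), (1847, [14.6, 87.8], [0, 45, 43, 80]), (83, [337.8, 304.5], [335, 287, 7, 35]), (538, [630.9, 458.7], [615, 442, 25, 38]), (470, [581.2, 473.5], [552, 462, 51, 18])]
side yellow [(626, [454.2, 179.0], [414, 167, 83, 25]), (57, [390.8, 219.6], [387, 209, 8, 25]), (423, [258.3, 247.0], [246, 236, 25, 23]), (266, [325.3, 271.3], [308, 261, 30, 26]), (474, [310.7, 370.0], [295, 359, 32, 23])]
side red [(1889, [436.6, 165.5], [390, 148, 97, 37]), (8175, [474.4, 225.0], [419, 174, 111, 128]), (69, [407.8, 200.8], [403, 191, 9, 21]), (331, [7.3, 468.9], [0, 451, 19, 29])]
(array([4.80299561e-01, 3.48606064e-05, 1.18031835e-01]), np.float64(0.0011988273979849336)) (array([ 0.48403584, -0.38350364,  0.1265174 ]), np.float64(0.0009376380723385039))
case [[0.679, -0.373, 0.11], [0.673, 0.013, 0.11], [0.444, 0.007, 0.11], [0.423, -0.386, 0.11]]
plate [[0.448, 0.097, 0.04], [0.443, 0.285, 0.04], [0.614, 0.293, 0.04], [0.64, 0.104, 0.04]]
plate side [[0.436, 0.304, 0.04], [0.648, 0.268, 0.04], [0.646, 0.089, 0.04], [0.441, 0.084, 0.04]]
```

```bash
cat >> h.py <<'E'
def go(p,yawdeg=0.6):
    s=telemetry.read_state(); Q=R.from_quat(s["tcp_rot"]); a=np.radians(yawdeg)
    y=np.array([-np.sin(a),np.cos(a),0]); z=np.array([0,0,-1.]); T=R.from_matrix(np.c_[np.cross(y,z),y,z])
    print("row",((Q.inv().apply(np.array(p)-s["tool_pos"]))*100).round(2),(Q.inv()*T).as_rotvec(degrees=True).round(2))
E
python3 - <<'E'
from h import *
go((.47,-.02,.32))
c=viewer.camera_info("scene"); d=viewer.camera_info("side")
print("parcel tape",tri(c,(286.4,257.5),d,(325.3,271.3)),plane(c,[(286.4,257.5)],.078))
w=viewer.camera_info("wrist"); s=telemetry.read_state();Q=R.from_quat(s["tcp_rot"])
T=np.array(w["T"]);print(Q.inv().apply(T[:3,3]-s["tool_pos"]),(Q.inv().as_matrix()@T[:3,:3]).round(2),w["fx"])
E
```

```text
row [-44.06 -40.95  -1.65] [ -0.12  -0.04 -23.56]
parcel tape (array([ 0.60999165, -0.07288681,  0.07560289]), np.float64(0.006756924380512627)) [[ 0.60863523 -0.07080068  0.078     ]]
[ 7.28599559e-02 -1.61511996e-05 -7.04085241e-02] [[ 0.   -0.96 -0.29]
 [ 1.    0.    0.  ]
 [-0.   -0.29  0.96]] 376.3149715451222
```

Request:
arm_command([
  [-44,-41,-1.6,0,0,-23.5],
  [-44,-41,-1.6,0,0,-23.5],
  [-44,-41,-1.6,0,0,-23.5],
  [-44,-41,-1.6,0,0,-23.5],
  [-44,-41,-1.6,0,0,-23.5],
  [-44,-41,-1.6,0,0,-23.5],
  [-44,-41,-1.6,0,0,-23.5],
  [-44,-41,-1.6,0,0,-23.5],
  [-44,-41,-1.6,0,0,-23.5],
  [-44,-41,-1.6,0,0,-23.5],
], gripper=6)

```text
t: 0.93
tool_pos: [0.3914, 0.1534, 0.3146]
tcp_rot: [-0.005, 1.0, 0.0, -0.0]
force: [1.0, 1.1, -0.2]
gripper_width: 0.0598
gripper_force: 0.0
```

Run:
```python
from h import *
go((.47,-.02,.32))
```

```text
row [ -7.69 -17.41  -0.54] [ 0.   -0.01 -0.05]
```

Request:
arm_command([
  [-7.5,-17.2,-0.5,0,0,0],
  [-7.5,-17.2,-0.5,0,0,0],
  [-7.5,-17.2,-0.5,0,0,0],
  [-7.5,-17.2,-0.5,0,0,0],
  [-7.5,-17.2,-0.5,0,0,0],
  [-7.5,-17.2,-0.5,0,0,0],
  [-7.5,-17.2,-0.5,0,0,0],
])

```text
t: 1.52
tool_pos: [0.468, -0.0168, 0.3192]
tcp_rot: [-0.003, 1.0, 0.0, -0.001]
force: [-0.5, 1.2, -0.0]
gripper_width: 0.0601
gripper_force: 0.0
```

Run:
```python
from h import *
c=viewer.camera_info("wrist"); im=viewer.grab_frame("wrist"); cv2.imwrite("pics/w1.png",im[:,:,::-1])
for b in blobs(im,(20,130,120),(32,255,255),60):
    q=cv2.minAreaRect(np.argwhere(b[3])[:,::-1].astype(np.float32)); print(b[0],b[1],b[2],q,plane(c,[b[1]],.14)[0].round(4))
print(telemetry.read_state()["tool_pos"])
```

```text
1262 [346.7 253.1] [337 215  20  73] ((346.4999694824219, 251.0), (18.999996185302734, 71.99998474121094), 0.0) [0.4801 0.0022 0.14  ]
[ 0.4676053  -0.01583148  0.31917619]
```

View pics/w1.png

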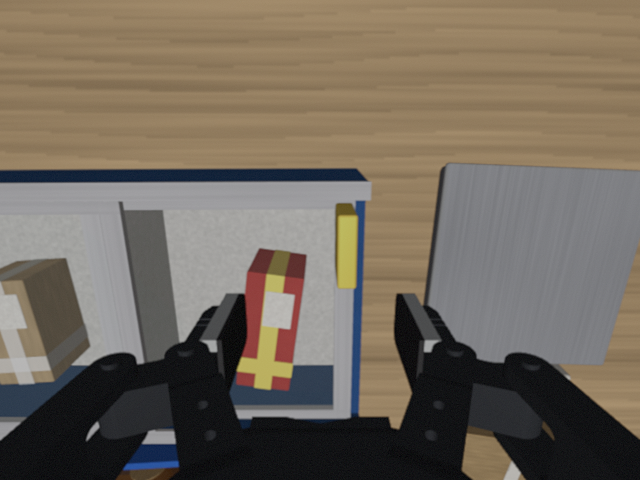

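The wrist view shows the left handle at (347,250), the red parcel's top from about (249,275) to (290,388), and the plate at right from (447,165).

Run:
```python
from h import *
c=viewer.camera_info("wrist")
p=plane(c,[(0,184),(368,181)],.11);print("wall",p.round(4),np.degrees(np.arctan2(-(p[1]-p[0])[0],(p[1]-p[0])[1])))
p=plane(c,[(249,275),(301,278),(290,388),(237,385)],.078);print("parcel",p.round(4),p.mean(0))
print("plate",plane(c,[(447,165),(605,363),(428,352)],.04).round(3))
go((.480,.002,.188))
```

```text
wall [[ 0.4375 -0.2551  0.11  ]
 [ 0.4332  0.0198  0.11  ]] 0.8966339663095974
parcel [[ 0.522  -0.0782  0.078 ]
 [ 0.5245 -0.0319  0.078 ]
 [ 0.6409 -0.0434  0.078 ]
 [ 0.6379 -0.0952  0.078 ]] [ 0.58130255 -0.06219614  0.078     ]
plate [[0.427 0.101 0.04 ]
 [0.637 0.295 0.04 ]
 [0.624 0.101 0.04 ]]
row [-1.28  1.76 13.12] [ 0.06 -0.1  -0.12]
```

Request:
arm_command([
  [-1.3,1.8,4,0,0,0],
  [-1.3,1.8,8,0,0,0],
  [-1.3,1.8,11.5,0,0,0],
  [-1.3,1.8,13.1,0,0,0],
  [-1.3,1.8,13.1,0,0,0],
  [-1.3,1.8,13.1,0,0,0],
])

```text
t: 2.07
tool_pos: [0.4798, 0.0037, 0.1881]
tcp_rot: [-0.006, 1.0, 0.0, -0.001]
force: [0.7, -0.1, 0.6]
gripper_width: 0.0599
gripper_force: 0.0
```

Request:
arm_command([
  [0,0,0,0,0,0],
  [0,0,0,0,0,0],
  [0,0,0,0,0,0],
  [0,0,0,0,0,0],
  [0,0,0,0,0,0],
  [0,0,0,0,0,0],
  [0,0,0,0,0,0],
  [0,0,0,0,0,0],
], gripper=0.5)

```text
t: 2.73
tool_pos: [0.482, 0.002, 0.1907]
tcp_rot: [-0.005, 1.0, -0.0, 0.002]
force: [-1.7, 1.1, 6.2]
gripper_width: 0.0129
gripper_force: 60.0
```

Request:
arm_command([
  [0,-0.7,0,0,0,0],
  [0,-2,0,0,0,0],
  [0,-3.5,0,0,0,0],
  [0,-5,0,0,0,0],
  [-0.1,-6.5,0,0,0,0],
  [-0.1,-8,0,0,0,0],
  [-0.1,-9.5,0,0,0,0],
  [-0.1,-11,0,0,0,0],
  [-0.2,-12,0,0,0,0],
  [-0.2,-12.5,0,0,0,0],
])

```text
t: 3.57
tool_pos: [0.4835, -0.1241, 0.1907]
tcp_rot: [-0.004, 1.0, -0.0, -0.001]
force: [-8.2, 1.9, 11.5]
gripper_width: 0.0125
gripper_force: 60.8
```

Request:
arm_command([
  [0,-0.5,0,0,0,0],
  [0,-1,0,0,0,0],
  [0,-1.5,0,0,0,0],
  [0,-1.8,0,0,0,0],
  [0,-2,0,0,0,0],
  [0,-2,0,0,0,0],
])

```text
t: 4.07
tool_pos: [0.4837, -0.1436, 0.1907]
tcp_rot: [-0.005, 1.0, -0.0, -0.001]
force: [-7.1, 0.4, 10.4]
gripper_width: 0.0127
gripper_force: 60.6
```

Not at the stop yet (no reaction); go on gently.

Request:
arm_command([
  [0,-0.2,0,0,0,0],
  [0,-0.4,0,0,0,0],
  [0,-0.6,0,0,0,0],
  [0,-0.6,0,0,0,0],
])

```text
t: 4.4
tool_pos: [0.4837, -0.1448, 0.1907]
tcp_rot: [-0.004, 1.0, 0.005, -0.001]
force: [-6.1, 17.0, 16.5]
gripper_width: 0.0125
gripper_force: 61.5
```

Request:
arm_command([
  [0,0.3,0,0,0,0],
  [0,0.4,0,0,0,0],
  [0,0.4,0,0,0,0],
  [0,0.4,0,0,0,0],
  [0,0.4,0,0,0,0],
], gripper=4)

```text
t: 4.82
tool_pos: [0.4843, -0.1452, 0.1888]
tcp_rot: [-0.004, 1.0, -0.0, 0.0]
force: [0.3, -0.3, 0.3]
gripper_width: 0.0402
gripper_force: 0.0
```

Request:
arm_command([
  [0,0.4,-3,0,0,0],
  [0,0.4,-6,0,0,0],
  [1,5,-10,0,0,0],
  [1,9,-12,0,0,0],
  [1,9,-12,0,0,0],
  [1,9,-12,0,0,0],
  [1,9,-12,0,0,0],
], gripper=8.5)

```text
t: 5.4
tool_pos: [0.4738, -0.0547, 0.3096]
tcp_rot: [-0.006, 1.0, -0.001, 0.001]
force: [0.0, 0.1, -0.5]
gripper_width: 0.0851
gripper_force: 0.0
```

Run:
```python
from h import *
c=viewer.camera_info("wrist"); im=viewer.grab_frame("wrist"); cv2.imwrite("pics/w2.png",im[:,:,::-1])
for b in blobs(im,(20,130,120),(32,255,255),60): print(b[0],b[1],b[2],plane(c,[b[1]],.14)[0].round(4))
print(telemetry.read_state()["tool_pos"])
```

```text
1500 [188.  246.3] [175 208  27  78] [ 0.4797 -0.1434  0.14  ]
327 [316.2 279.4] [306 270  21  20] [ 0.5026 -0.0572  0.14  ]
1703 [303.6 360.2] [274 325  58  65] [ 0.5672 -0.0659  0.14  ]
[ 0.47339135 -0.05526292  0.30849436]
```

View pics/w2.png

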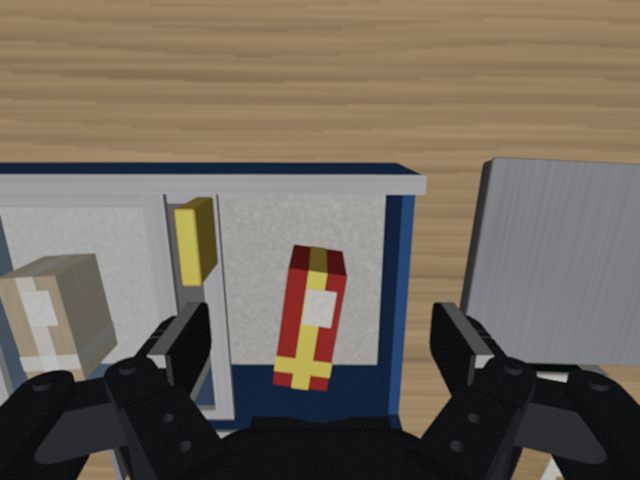

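The door is open with its handle at about (190,246). The red parcel's top is clear, with corners near (288,272), (344,276), (327,390) and (274,385).

Run:
```python
from h import *
c=viewer.camera_info("wrist"); im=cv2.imread("pics/w2.png")
p=plane(c,[(288,272),(344,276),(327,390),(274,385)],.078)
print(p.round(4).tolist(),p.mean(0).round(4))
for a,b in((0,3),(1,2)):
    v=p[b]-p[a];print(np.linalg.norm(v),np.degrees(np.arctan2(v[1],v[0])))
cv2.imwrite("pics/crop.png",cv2.resize(im[230:410,240:380],None,fx=3,fy=3))
```

```text
[[0.5208, -0.0823, 0.078], [0.524, -0.0342, 0.078], [0.6407, -0.047, 0.078], [0.6357, -0.0972, 0.078]] [ 0.5803 -0.0652  0.078 ]
0.1158237536939977 -7.395856966780806
0.11745152054616682 -6.256476306836263
```

View pics/crop.png

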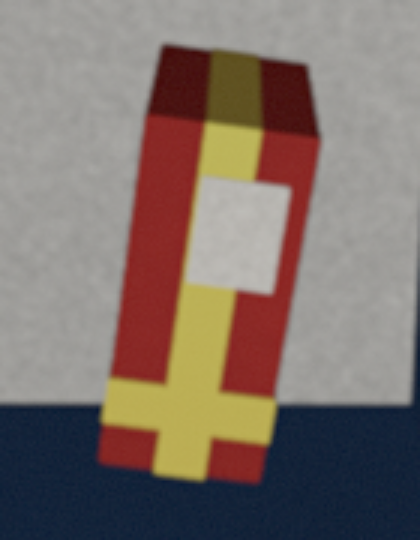

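Run:
```python
from h import *
c=viewer.camera_info("wrist")
p=plane(c,[(289.7,268.3),(346.3,276),(327.3,391.3),(272.3,384.3)],.078)
print(p.round(4).tolist(),p.mean(0).round(4))
for a,b in((0,3),(1,2),(0,1),(3,2)):
    v=p[b]-p[a];print(np.linalg.norm(v),np.degrees(np.arctan2(v[1],v[0])))
m=p.mean(0); go((m[0],m[1],.114),-6.5)
```

```text
[[0.5174, -0.0808, 0.078], [0.524, -0.0322, 0.078], [0.6422, -0.0467, 0.078], [0.6349, -0.0988, 0.078]] [ 0.5796 -0.0646  0.078 ]
0.1188730675762198 -8.708838475941194
0.11912395543923729 -6.976910997943705
0.049042161546890436 82.29052745200593
0.05263913670246549 82.0083603442371
row [-10.62  -1.03  19.45] [-0.04 -0.01  7.06]
```

Request:
arm_command([
  [-4,-0.4,2,0,0,4],
  [-8,-0.8,4,0,0,8.2],
  [-10.6,-1,7,0,0,8.2],
  [-10.6,-1,10,0,0,8.2],
  [-10.6,-1,13,0,0,8.2],
  [-10.6,-1,15.5,0,0,8.2],
  [-10.6,-1,17.5,0,0,8.2],
  [-10.6,-1,19,0,0,8.2],
  [-10.6,-1,19.4,0,0,8.2],
  [-10.6,-1,19.4,0,0,8.2],
])

```text
t: 6.28
tool_pos: [0.5775, -0.0648, 0.1116]
tcp_rot: [0.068, 0.998, 0.0, -0.003]
force: [-0.2, -0.7, 0.7]
gripper_width: 0.0851
gripper_force: 0.0
```

Request:
arm_command([
  [0,0,0,0,0,0],
  [0,0,0,0,0,0],
  [0,0,0,0,0,0],
  [0,0,0,0,0,0],
  [0,0,0,0,0,0],
  [0,0,0,0,0,0],
  [0,0,0,0,0,0],
  [0,0,0,0,0,0],
], gripper=4)

```text
t: 6.95
tool_pos: [0.5807, -0.0644, 0.1165]
tcp_rot: [0.067, 0.998, -0.0, 0.002]
force: [0.2, -1.3, 5.9]
gripper_width: 0.051
gripper_force: 64.6
```

Request:
arm_command([
  [0,0,-0.5,0,0,0],
  [0,0,-1.5,0,0,0],
  [0,0,-3,0,0,0],
  [0,0,-5,0,0,0],
  [0,0,-8,0,0,0],
  [0,0,-11,0,0,0],
  [0,0,-14,0,0,0],
  [0,0,-16,0,0,0],
  [0,0,-17,0,0,0],
  [0,0,-17,0,0,0],
])

```text
t: 7.78
tool_pos: [0.5806, -0.064, 0.288]
tcp_rot: [0.067, 0.998, -0.0, 0.003]
force: [1.1, 0.2, -2.4]
gripper_width: 0.051
gripper_force: 63.8
```

Run:
```python
import cv2,numpy as np
a=cv2.imread("pics/scene0.png")[180:285,330:450]; b=cv2.imread("pics/side0.png")[195:265,215:335]
a=cv2.resize(a,None,fx=5,fy=5)[:, :]; b=cv2.resize(b,None,fx=5,fy=5)
o=np.zeros((525,600,3),np.uint8);o[:]=a
cv2.imwrite("pics/pa.png",o);cv2.imwrite("pics/pb.png",b)
```

```text
(no output)
```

View pics/pa.png

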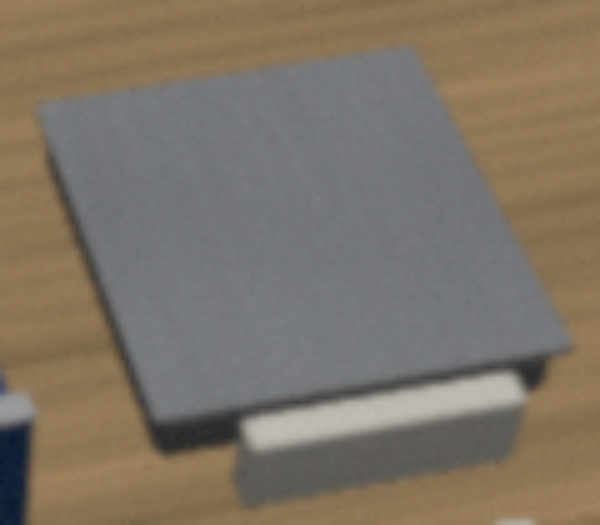

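View pics/pb.png

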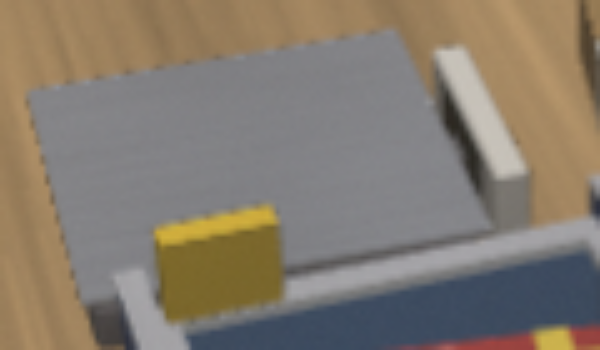

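The enlarged scene view puts the plate corners at (38,105), (413,47), (570,350) and (153,425) in the crop. The side crop gives (28,92), (395,30), (493,232) and (82,302).

Run:
```python
from h import *
def ctr(n,q,o):
    p=plane(viewer.camera_info(n),np.array(q)/5.+o,.04);v=p[2]-p[1];print(n,p[:,:2].round(3).tolist(),p.mean(0).round(4));return p.mean(0)
a=ctr("scene",[(38,105),(413,47),(570,350),(153,425)],(330,180))
b=ctr("side",[(28,92),(395,30),(493,232),(82,302)],(215,195))
m=(a+b)/2; print(m); go((m[0],m[1],.25),-8)
s=telemetry.read_state();print(s["force"],s["gripper_width"])
```

```text
scene [[0.43, 0.098], [0.436, 0.295], [0.644, 0.286], [0.639, 0.089]] [0.5373 0.1922 0.04  ]
side [[0.433, 0.292], [0.64, 0.287], [0.634, 0.086], [0.427, 0.096]] [0.5334 0.1905 0.04  ]
[0.53534655 0.19135182 0.04      ]
row [ 7.91 24.71  3.74] [-0.03  0.31  0.35]
[ 1.08513497  0.15315192 -2.44998791] 0.05100305743489473
```

Request:
arm_command([
  [0.4,1.2,0,0,0,0],
  [1.3,4,0,0,0,0],
  [2.3,7,0,0,0,0],
  [3.3,10,0,0,0,0],
  [4.3,13,0,0,0,0],
  [5.3,16,0,0,0,0],
  [6.3,19,0,0,0,0],
  [7.2,22,0,0,0,0],
  [7.8,24,0,0,0,0],
  [7.9,24.7,0,0,0,0],
])

```text
t: 8.62
tool_pos: [0.531, 0.195, 0.2815]
tcp_rot: [0.065, 0.998, 0.0, -0.003]
force: [-0.4, -0.8, -1.5]
gripper_width: 0.0513
gripper_force: 63.8
```

Request:
arm_command([
  [0,0,1,0,0,0],
  [0,0,3,0,0,0],
  [0,0,5,0,0,0],
  [0,0,7,0,0,0],
  [0,0,9,0,0,0],
  [0,0,10.8,0,0,0],
  [0,0,12,0,0,0],
  [0,0,12.5,0,0,0],
  [0,0,12.5,0,0,0],
])

```text
t: 9.37
tool_pos: [0.5328, 0.1904, 0.1573]
tcp_rot: [0.067, 0.998, -0.001, -0.002]
force: [-0.5, 0.0, -2.0]
gripper_width: 0.0511
gripper_force: 63.8
```

Run:
```python
from h import *
go((.535,.191,.149),-8)
s=telemetry.read_state();print(s["force"],s["gripper_width"],s["tool_pos"])
```

```text
row [-0.22  0.09  0.83] [-0.1  -0.27  0.28]
[-0.47151087  0.04649949 -1.964978  ] 0.05109574024347873 [0.53275824 0.1904152  0.15729549]
```

Request:
arm_command([
  [-0.2,0,0.2,0,0,0],
  [-0.2,0,0.4,0,0,0],
  [-0.2,0,0.6,0,0,0],
  [-0.2,0,0.6,0,0,0],
  [-0.2,0,0.6,0,0,0],
])

```text
t: 9.78
tool_pos: [0.5364, 0.1912, 0.1544]
tcp_rot: [0.067, 0.998, 0.0, 0.0]
force: [-0.2, -0.3, -2.0]
gripper_width: 0.0512
gripper_force: 63.8
```

Request:
arm_command([
  [0,0,0.1,0,0,0],
  [0,0,0.2,0,0,0],
  [0,0,0.2,0,0,0],
  [0,0,0.2,0,0,0],
])

```text
t: 10.12
tool_pos: [0.5361, 0.1911, 0.1518]
tcp_rot: [0.067, 0.998, -0.0, -0.0]
force: [0.4, 0.3, -2.9]
gripper_width: 0.0517
gripper_force: 63.8
```

Request:
arm_command([
  [0,0,0.1,0,0,0],
  [0,0,0.2,0,0,0],
  [0,0,0.2,0,0,0],
  [0,0,0.2,0,0,0],
])

```text
t: 10.45
tool_pos: [0.5361, 0.1911, 0.1496]
tcp_rot: [0.067, 0.998, -0.0, -0.0]
force: [-0.2, -0.3, -1.6]
gripper_width: 0.0515
gripper_force: 63.8
```

Request:
arm_command([
  [0,0,0.05,0,0,0],
  [0,0,0.1,0,0,0],
  [0,0,0.1,0,0,0],
  [0,0,0.1,0,0,0],
])

```text
t: 10.78
tool_pos: [0.5362, 0.1911, 0.1488]
tcp_rot: [0.067, 0.998, -0.0, -0.0]
force: [0.3, -0.7, -2.7]
gripper_width: 0.0513
gripper_force: 63.8
```

Request:
arm_command([
  [0,0,0.05,0,0,0],
  [0,0,0.1,0,0,0],
  [0,0,0.1,0,0,0],
  [0,0,0.1,0,0,0],
])

```text
t: 11.12
tool_pos: [0.5362, 0.1912, 0.1485]
tcp_rot: [0.067, 0.998, -0.0, 0.0]
force: [-3.8, -0.4, 5.1]
gripper_width: 0.051
gripper_force: 64.5
```

Request:
arm_command([
  [0,0,0.05,0,0,0],
  [0,0,0.1,0,0,0],
  [0,0,0.1,0,0,0],
  [0,0,0.1,0,0,0],
])

```text
t: 11.45
tool_pos: [0.5361, 0.1912, 0.1485]
tcp_rot: [0.067, 0.998, -0.0, -0.0]
force: [-7.4, -1.0, 10.9]
gripper_width: 0.051
gripper_force: 65.5
```

Contact with the plate. Ease back about 1 mm, release, then rise.

Request:
arm_command([
  [0,0,-0.1,0,0,0],
  [0,0,-0.1,0,0,0],
  [0,0,-0.1,0,0,0],
  [0,0,-0.1,0,0,0],
  [0,0,-0.1,0,0,0],
  [0,0,-0.1,0,0,0],
  [0,0,-0.1,0,0,0],
], gripper=8)

```text
t: 12.03
tool_pos: [0.5361, 0.1911, 0.1476]
tcp_rot: [0.067, 0.998, -0.0, -0.0]
force: [0.3, -0.2, 0.4]
gripper_width: 0.0797
gripper_force: 0.0
```

Request:
arm_command([
  [0,0,-1,0,0,0],
  [0,0,-3,0,0,0],
  [0,0,-6,0,0,0],
  [0,0,-9,0,0,0],
  [0,0,-12,0,0,0],
  [0,0,-15,0,0,0],
  [4,0,-15,0,0,0],
  [8,0,-15,0,0,0],
  [8,0,-15,0,0,0],
  [8,0,-15,0,0,0],
])

```text
t: 12.87
tool_pos: [0.4546, 0.202, 0.2979]
tcp_rot: [0.066, 0.998, -0.0, -0.0]
force: [-0.5, -0.1, 1.3]
gripper_width: 0.0799
gripper_force: 0.0
```

Run:
```python
from h import *
im=viewer.grab_frame("wrist"); cv2.imwrite("pics/w3.png",im[:,:,::-1])
s=telemetry.read_state();print(s["force"],s["gripper_width"],s["tool_pos"])
go((.483,-.130,.29),.8)
```

```text
[-0.00262215 -0.42323422 -0.25861167] 0.08033371501350307 [0.45649504 0.20195105 0.29858554]
row [ -7.03 -32.55   0.86] [ 0.02  0.1  -8.42]
```

View pics/w3.png

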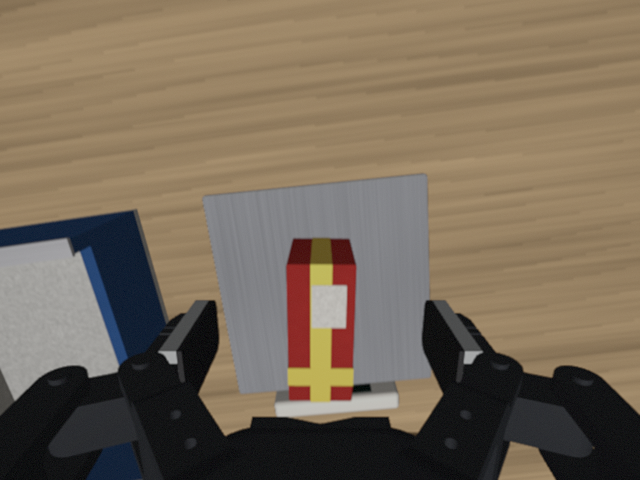

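The parcel stands upright on the plate, its top spanning about (288,265) to (355,400), centred within the plate (205–430 wide). Now back to the left handle.

Request:
arm_command([
  [-1,-4,0.8,0,0,-4],
  [-2,-8,0.8,0,0,-8.4],
  [-3,-12,0.8,0,0,-8.4],
  [-4,-16,0.8,0,0,-8.4],
  [-5,-20,0.8,0,0,-8.4],
  [-6,-24,0.8,0,0,-8.4],
  [-7,-28,0.8,0,0,-8.4],
  [-7,-32,0.8,0,0,-8.4],
  [-7,-33.9,0.8,0,0,-8.4],
  [-7,-33.9,0.8,0,0,-8.4],
], gripper=4.5)

```text
t: 13.75
tool_pos: [0.482, -0.1489, 0.2907]
tcp_rot: [-0.003, 1.0, -0.001, 0.001]
force: [0.0, -0.2, -0.4]
gripper_width: 0.0451
gripper_force: 0.0
```

Run:
```python
from h import *
c=viewer.camera_info("wrist"); im=viewer.grab_frame("wrist")
for b in blobs(im,(20,130,120),(32,255,255),60): print(b[0],b[1],b[2],plane(c,[b[1]],.14)[0].round(4))
print(telemetry.read_state()["tool_pos"])
go((.483,-.1448,.189),.8)
```

```text
1332 [330.2 250.1] [320 204  20  83] [ 0.4831 -0.1429  0.14  ]
[ 0.48203363 -0.14654747  0.29044343]
row [-0.08  0.18 10.14] [-0.04  0.08 -0.35]
```

Request:
arm_command([
  [0,0.2,3,0,0,0],
  [0,0.2,6,0,0,0],
  [0,0.2,9,0,0,0],
  [0,0.2,10.1,0,0,0],
  [0,0.2,10.1,0,0,0],
  [0,0.2,10.1,0,0,0],
])

```text
t: 14.3
tool_pos: [0.4817, -0.141, 0.1891]
tcp_rot: [-0.007, 1.0, 0.0, -0.0]
force: [1.4, 0.1, -0.2]
gripper_width: 0.0449
gripper_force: 0.0
```

Request:
arm_command([
  [0,0,0,0,0,0],
  [0,0,0,0,0,0],
  [0,0,0,0,0,0],
  [0,0,0,0,0,0],
  [0,0,0,0,0,0],
  [0,0,0,0,0,0],
], gripper=0.5)

```text
t: 14.8
tool_pos: [0.4826, -0.1423, 0.1913]
tcp_rot: [-0.006, 1.0, -0.001, 0.002]
force: [-0.4, -0.2, 6.7]
gripper_width: 0.0131
gripper_force: 60.4
```

Request:
arm_command([
  [0,0.7,0,0,0,0],
  [0,2,0,0,0,0],
  [0,3.5,0,0,0,0],
  [0,5,0,0,0,0],
  [0.1,6.5,0,0,0,0],
  [0.1,8,0,0,0,0],
  [0.1,9.5,0,0,0,0],
  [0.1,11,0,0,0,0],
  [0.2,12.5,0,0,0,0],
  [0.2,13.5,0,0,0,0],
])

```text
t: 15.63
tool_pos: [0.4808, -0.0063, 0.1913]
tcp_rot: [-0.006, 1.0, -0.001, 0.005]
force: [7.7, -2.5, -0.9]
gripper_width: 0.0126
gripper_force: 59.4
```

Request:
arm_command([
  [0,0.5,0,0,0,0],
  [0,1,0,0,0,0],
  [0,1.4,0,0,0,0],
  [0,1.7,0,0,0,0],
  [0,1.7,0,0,0,0],
  [0,1.7,0,0,0,0],
])

```text
t: 16.13
tool_pos: [0.4807, 0.0105, 0.1913]
tcp_rot: [-0.006, 1.0, -0.0, 0.005]
force: [6.2, 0.7, 1.2]
gripper_width: 0.0127
gripper_force: 59.6
```

Request:
arm_command([
  [0,0.2,0,0,0,0],
  [0,0.4,0,0,0,0],
  [0,0.6,0,0,0,0],
  [0,0.6,0,0,0,0],
])

```text
t: 16.47
tool_pos: [0.4807, 0.0119, 0.1913]
tcp_rot: [-0.007, 1.0, -0.006, 0.005]
force: [6.8, -17.6, -0.9]
gripper_width: 0.0126
gripper_force: 59.8
```

Request:
arm_command([
  [0,-0.3,0,0,0,0],
  [0,-0.4,0,0,0,0],
  [0,-0.4,0,0,0,0],
  [0,-0.4,0,0,0,0],
  [0,-0.4,0,0,0,0],
], gripper=4)

```text
t: 16.88
tool_pos: [0.4767, 0.0129, 0.1887]
tcp_rot: [-0.007, 1.0, 0.0, -0.0]
force: [-0.3, 0.1, -0.6]
gripper_width: 0.0403
gripper_force: 0.0
```

Request:
arm_command([
  [0,-0.4,-2,0,0,0],
  [0,-0.4,-5,0,0,0],
  [0,-0.4,-8,0,0,0],
  [0,-0.4,-11,0,0,0],
  [6,-0.4,-14,0,0,0],
  [8,-0.4,-14,0,0,0],
  [8,-0.4,-14,0,0,0],
  [8,-0.4,-14,0,0,0],
  [8,-0.4,-14,0,0,0],
])

```text
t: 17.63
tool_pos: [0.3972, 0.0077, 0.3289]
tcp_rot: [-0.007, 1.0, -0.0, 0.001]
force: [0.5, -0.1, 0.4]
gripper_width: 0.0396
gripper_force: 0.0
```

Run:
```python
from h import *
c=viewer.camera_info("wrist"); im=viewer.grab_frame("wrist")
for b in blobs(im,(20,130,120),(32,255,255),60): print(b[0],b[1],b[2],plane(c,[b[1]],.14)[0].round(4))
a=viewer.grab_frame("scene");cv2.imwrite("pics/end.png",a[:,:,::-1])
s=telemetry.read_state();print(s["tool_pos"],s["force"],s["t"])
```

```text
955 [323.3 331.5] [315 302  17  61] [0.4777 0.0114 0.14  ]
319 [539.7 322.9] [528 314  24  19] [0.4682 0.1789 0.14  ]
146 [506.4 415.7] [500 407  15  18] [0.556 0.167 0.14 ]
[0.39767377 0.0074995  0.32826998] [ 0.49392354 -0.4491669  -0.14713247] 17.7333
```

View pics/end.png

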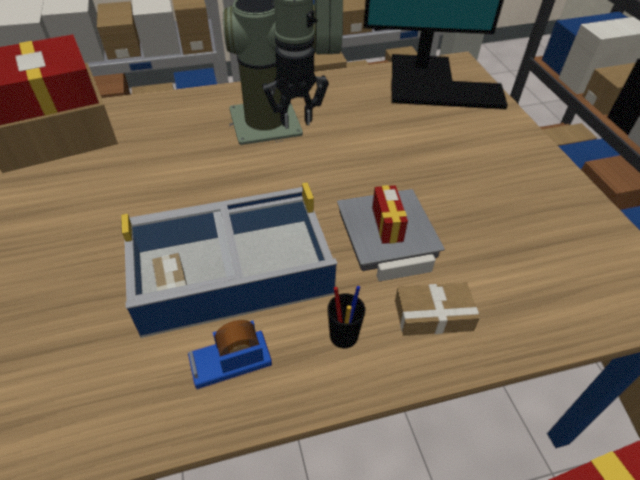

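The final view shows the parcel upright mid-plate at (390,215). The left handle is back at the end wall at (308,197), and everything else is where it was.

```bash
python3 -c "
from cell import job; print(job.job_done())"
```

```text
the job is handed in; nothing more can be done
None
```

The red parcel is standing upright in the middle of the scale's plate, its door is fully shut again, nothing else was moved, and the job was handed in at about 18 s of the 64 s allowed.

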